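# Close a cookie tin in the lid press

## Task

One of the two red cookie tins still has its lid standing proud. Stand that tin upright in the middle of the lid press's round steel anvil and let go of it, then wind the press's two-armed crank clockwise, changing grips where the pillar is in the way, until the foot has pressed the lid fully home. Leave the tin standing in the press, and do not shift or knock over the other tin, the pale green cup or the round green-and-white tin.

Things in the scene. Friction and masses are not known exactly. Their poses are not given: they have to be found in the camera images.
- press: lid press fixed to the table, blue-grey. Origin at table level on the axis of its screw; its x axis points from the screw to the steel pillar behind, so the throat opens to its -x side (toward the right-hand front corner of the table). Base plate 215 x 150 mm, 18 mm high, from 65 mm in front of the axis to 150 mm behind
- press_nose (a point): middle of the underside of the head's nose, on the screw axis, 190 mm above the table. Nose radius 29 mm, top 224 mm; the head's arm, 36 mm wide, runs back to the pillar. Nothing can be set on the anvil with the tool pointing straight down: lean the tool 40 to 50 degrees and come in through the throat
- press_pillar (a point): middle of the top of the steel pillar (34 mm diameter, 115 mm behind the screw axis), 430 mm above the table: higher than the crank. The crank's grips pass clear in front of it, but a gripper that holds one cannot follow past it: let go before the pillar and take the other grip
- press_anvil (a point): middle of the top of the round steel anvil (92 mm diameter), on the screw axis, 24 mm above the table
- press_foot: the press's foot, a disc of 32 mm radius and 12 mm thick that goes straight up and down below the nose; origin at the middle of its underside. Wound fully up its underside is 172 mm above the table (148 mm above the anvil); each turn of the crank lowers it by 34 mm
- press_crank (a joint): angle of the crank (rad): 0 with the foot fully up, grows clockwise seen from above; a turn (2 pi) lowers foot, screw and crank together by 34 mm; end stop at 13.0. Starts between 0 and 1. It stays where it is left; takes 0.1 N m to turn, about 0.3 while the lid slides on. With the tin on the anvil the lid is home at about 11.5, where the crank goes stiff
- crank_grip_a (a point): middle of one upright grip of the crank: a black sleeve that turns freely on its pin, 20 mm diameter, 46 mm high (23 mm above and below this point). The crank is a level flat bar, 70 mm from the screw axis to each of its two grips, hub radius 17 mm. At crank angle 0 this point is 339 mm above the table, with the lid home 277 mm
- crank_grip_b (a point): middle of the other upright grip, on the other side of the screw axis
- open_tin: the loose round tin to close, dark red with a broad cream band and cream slip-on lid, about 0.3 kg; a strip of bare silvery metal, 14 mm high, shows below its raised lid. Origin at the centre of its underside, z up through the lid. Body 62 mm diameter, 84 mm high; lid 67 mm diameter, its skirt 24 mm deep; closed height 86 mm. With the lid raised, grip the body below 60 mm
- open_tin_lid (a joint): how far the lid stands proud of home (m): 0 is fully home, 0.013 to 0.015 at the start. The lid is a tight fit: about 35 N straight down moves it
- open_tin_lid_top (a point): centre of the top of the open tin's lid
- closed_tin: an identical loose tin whose lid is already home, 86 mm high; origin at the centre of its underside; leave it alone
- vanilla_tin: round green-and-white tin, 66 mm diameter, 70 mm high, loose; origin at the centre of its underside; leave it alone
- spice_cup: pale green cup, 71 mm diameter at the rim, 41 mm high, loose; origin at the centre of its underside; leave it alone
Mind the look-alikes: they are no part of the job. What is shaped like the open_tin but brown is not meant.

How it is judged:
By the outcome, as a careful person would: the job done as asked, in the order asked, and still so for the second after the job is handed in, with the robot touching nothing.
It also fails if it takes over 72 s, if anything falls off the work surface, if the arm or the gripper's body presses on something with over 40 N, if the wrist force passes 120 N, or if a joint passes its speed limit or range.

## Robot

A 7-joint arm with a two-finger parallel gripper is mounted at the origin on a cart in front of the work surface, level with it; the furniture and walls round the work are solid. World frame = base frame: x ahead of the robot, y to its left, z up, the work surface at z = 0. Lengths are in m, angles in rad, forces in N, time in s.
With the tool pointing down it reaches from about 0.35 to 0.9 m from the base axis. Payload 19.9 kg.
Tool frame: the origin (TCP) lies between the finger pads, 19 mm behind the fingertips; this is the grasp point; z points along the fingers, y is the line along which they close (so a half turn about z gives the same grasp; the last joint's range is limited). The gripper opens to 94 mm and grips with 3 to 60 N. Pads are 16 mm wide; open, the fingers measure 119 mm over their backs; the gripper's body (75 mm by 177 mm) begins 78 mm behind the grasp point.
Start: joints at [1.153, 0.417, -0.01, 1.614, 0.005, 1.111, -0.053], TCP at [0.23, -0.581, 0.224] pointing down, gripper open.
Joint ranges: [-2.81, 2.81], [-0.39, 2.02], [-1.27, 1.25], [0.06, 2.57], [-1.19, 4.33], [0.19, 2], [-2.82, 2.82]. Speed limits (rad/s): [1.89, 1.89, 2.39, 2.39, 3.01, 3.01, 3.01].

## Interface

Orientations are given as a 3x3 rotation matrix whose columns are the frame's x, y, z axes.
In Python, from rig import robot gives the robot as it stands. Calls block until the motion is done:
- robot.move_ptp(position, orientation): joint-space move of the TCP to a pose.
- robot.move_linear(position, velocity=0.15, frame=None, threshold=None): straight line of the TCP; frame=None keeps the orientation; velocity is the mean speed in m/s. With threshold (N) it stops when the force on the tool has changed by that much, and returns True; else False.
- robot.goto_joints(angles): joint-space move.
- robot.gripper_to(opening): finger opening in m; the grip force is fixed at half the most; returns when the fingers have stopped.
- robot.pause(seconds).
- robot.ik(position, orientation): joint angles nearest the present ones, or None.
- robot.get_state(): the state.
- robot.grab_frame(name): name is "side" or "top" or "wrist"; returns the picture (384x512x3 uint8, red, green, blue); there is no depth.
- robot.camera_info(name): a dict with "fx", "fy", "cx", "cy" (pixels), "dist" ([k1, k2, p1, p2, k3] as OpenCV has them; the pictures are not rectified), "rvec" (rotation vector, rad) and "tvec" (3), from world to camera coordinates, as OpenCV has them. Camera axes: x right, y down, z forward; pixel columns grow to the right and rows downward; lengths in m; the calibration is good to about 2 mm. A picture is of the moment at which its call begins: read the wrist's pose just before it. camera_info takes no time and is no camera call; for the wrist camera it gives the pose at the moment of the call.
A pose or a line that the arm cannot do raises robot.PlanningError and nothing moves.
- robot.sign_off(): hands the job in; it is judged then, once.
The state is a dict: "time": time; "qpos": joint angles; "joint_vel": joint speeds; "effort": joint torques, N m; "ee_pos": TCP position; "tool_rot": TCP orientation; "force": force on the tool from outside, world axes, zero at the start; "moment": the same for the moment, N m; "opening": finger opening in m; "grasp_force": force on a finger pad.
Only numpy, scipy, OpenCV 4.12 (cv2) and the standard library are available. Lean on these libraries where they do the work, as an engineer would, in place of code of your own. Each camera call takes 0.05 s, during which the arm holds its last target. There are 200 camera calls.

## Working session

There is one attempt and no reset: what is moved stays moved. The work goes in short steps, each a Python script; the robot and the scene stay as the last script left them, time stands still between calls to the robot, and variables do not carry over. Pictures are saved under pics/ and viewed, at most 10 in all, crops included, and the job is handed in when it is done.

```bash
ls; mkdir -p pics; python3 - <<'E'
from rig import robot
import cv2, numpy as np
for n in ("side","top"):
    f=robot.grab_frame(n); cv2.imwrite(f"pics/{n}0.png",cv2.resize(f[:,:,::-1],(800,600),interpolation=cv2.INTER_CUBIC))
    np.save(f"pics/{n}0.npy",f)
    c=robot.camera_info(n); print(n,c, -cv2.Rodrigues(np.array(c['rvec']))[0].T@np.array(c['tvec']))
s=robot.get_state(); print(s['time'],s['ee_pos'],s['tool_rot'],s['qpos'])
E
```

```text
pics
side {'fx': 368.55532126719476, 'fy': 368.55532126719476, 'cx': 248.43428285760353, 'cy': 190.9769603102433, 'dist': array([-0.11172598,  0.        ,  0.        ,  0.        ,  0.        ]), 'rvec': array([2.27005112, 0.01970134, 0.01823301]), 'tvec': array([-0.53583043,  0.07789429,  1.5352498 ])} [ 0.52404602 -1.12041119  1.05840835]
top {'fx': 382.47945003103615, 'fy': 382.47945003103615, 'cx': 256.6266464609965, 'cy': 192.5890409151104, 'dist': array([-0.11525402,  0.        ,  0.        ,  0.        ,  0.        ]), 'rvec': array([ 2.12525623, -2.17271346,  0.17679261]), 'tvec': array([-0.16659918,  0.57775161,  1.21969978])} [ 0.38414317 -0.16037371  1.29457872]
0.1 [ 0.22986849 -0.5808616   0.22371211] [[ 9.29832363e-01  3.67983116e-01 -4.51235381e-04]
 [ 3.67983387e-01 -9.29831865e-01  9.64267394e-04]
 [-6.47389159e-05 -1.06265415e-03 -9.99999433e-01]] [ 1.15248111  0.4178915  -0.01032377  1.6140898   0.00468773  1.11070007
 -0.05299738]
```

View pics/side0.png

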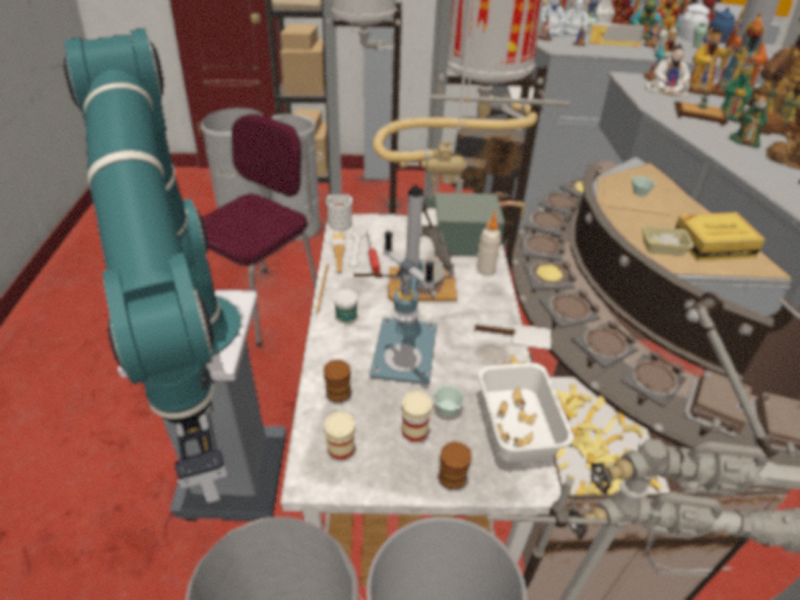

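View pics/top0.png

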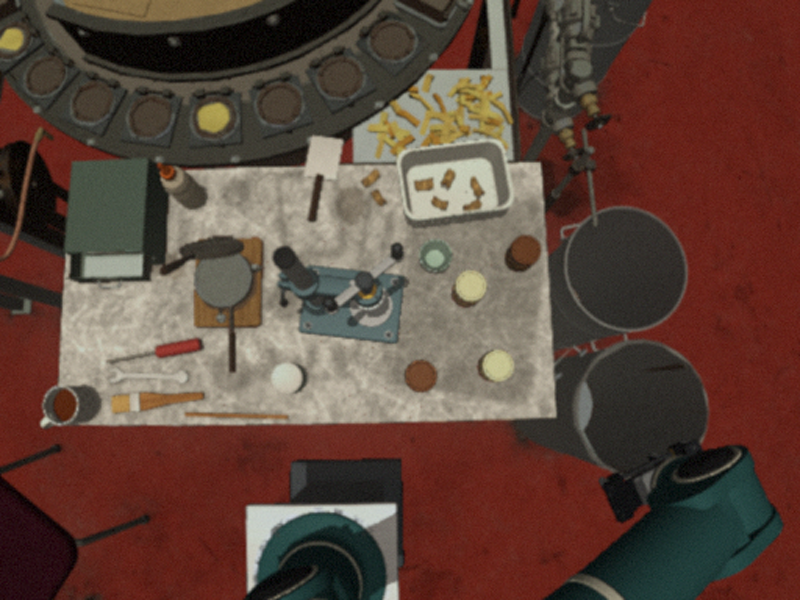

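The side picture shows two cream-lidded red tins at (340,436) and (416,416), and two brown look-alikes at (337,381) and (454,466). The cup is at (448,403), the green-and-white tin at (346,305) and the press at (405,350). In the top picture the red tins are at (497,366) and (470,289), and the press screw is near (368,285). I'll enlarge the two red tins to find the silvery strip, and the press as well.

```bash
python3 - <<'E'
import cv2, numpy as np
s=np.load("pics/side0.npy")[:,:,::-1]; t=np.load("pics/top0.npy")[:,:,::-1]
a=cv2.resize(s[245:310,200:300],None,fx=8,fy=8,interpolation=cv2.INTER_CUBIC)
cv2.imwrite("pics/crop_tins.png",a)   # 800x520
b=cv2.resize(t[150:230,170:270],None,fx=7.5,fy=7.5,interpolation=cv2.INTER_CUBIC)
cv2.imwrite("pics/crop_press.png",b)
E
```

```text
(no output)
```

View pics/crop_tins.png

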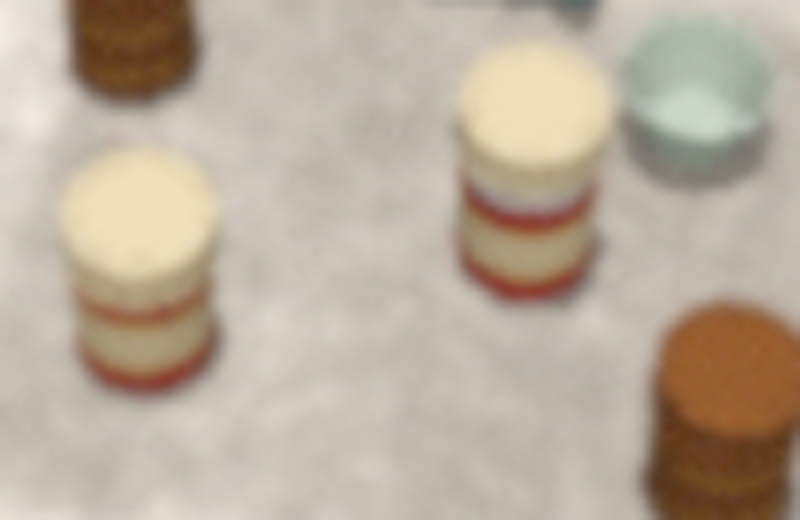

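View pics/crop_press.png

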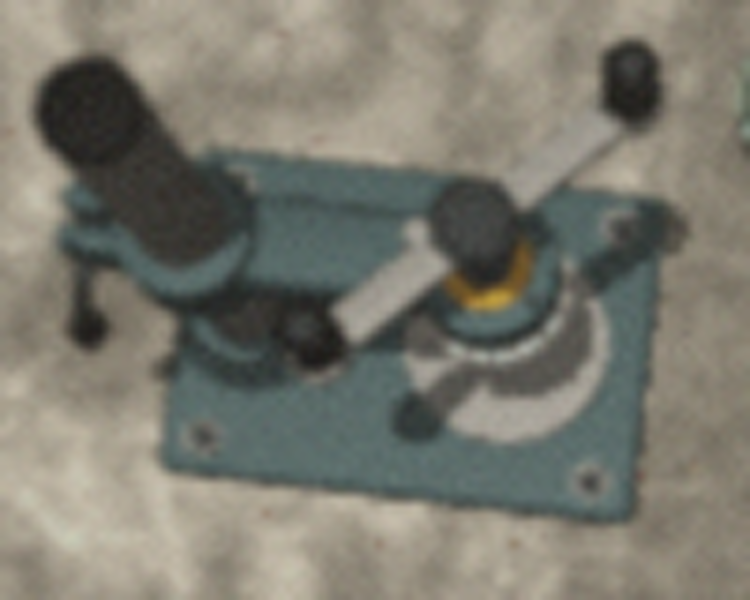

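The tin at the right in the crop (535,105) shows the silvery strip under its lid, so it is the open tin, next to the cup. The left tin's lid is seated. The press crop gives the base corners, the pillar top at (92,108) and the grips at (632,80) and (308,338). I'll fit the positions from these.

```bash
cat > h.py <<'E'
import cv2, numpy as np
from rig import robot
from scipy.optimize import least_squares
def K(c): return np.array([[c['fx'],0,c['cx']],[0,c['fy'],c['cy']],[0,0,1]])
def proj(c,P): return cv2.projectPoints(np.array(P,float).reshape(-1,3),c['rvec'],c['tvec'],K(c),c['dist'])[0][:,0]
def at_z(c,uv,z):
    n=cv2.undistortPoints(np.array(uv,float).reshape(-1,1,2),K(c),c['dist'])[0,0]
    R=cv2.Rodrigues(c['rvec'])[0]; o=-R.T@c['tvec']; d=R.T@np.array([n[0],n[1],1]); return o+d*(z-o[2])/d[2]
E
python3 - <<'E'
from h import *
T=robot.camera_info("top"); S=robot.camera_info("side")
cr=lambda u,v: np.array([170+u/7.5,150+v/7.5])-.43
names={'c':[(660,205),(632,520),(165,468),(213,153)]}
obs=np.array([cr(*p) for p in [(660,205),(632,520),(165,468),(213,153),(92,108),(507,343),(632,82),(310,338)]])
loc0=np.array([(-.065,-.075,.018),(-.065,.075,.018),(.15,.075,.018),(.15,-.075,.018),(.115,0,.43),(0,0,.024)])
def model(p):
    x,y,w,al,th=p; R=cv2.Rodrigues(np.array([0,0,w]))[0]
    z=.339-.034*th/6.283
    L=np.vstack([loc0,[.07*np.cos(al),.07*np.sin(al),z],[-.07*np.cos(al),-.07*np.sin(al),z]])
    return L@R.T+[x,y,0]
best=None
for flip in (1,):
  for al in np.arange(0,6.3,.7):
    for w in (1.2,1.7,2.2):
      r=least_squares(lambda p:np.r_[(proj(T,model(p))-obs).ravel(),(p[4]-.5)],[.4,-.15,w,al,.5],loss='soft_l1')
      if best is None or r.cost<best.cost: best=r
print(best.cost,best.x.round(4)); print((proj(T,model(best.x))-obs).round(1).tolist()); print(model(best.x)[-2:])
# tins
t=np.load("pics/top0.npy"); s=np.load("pics/side0.npy")
o=.64;h=.43
for n,(tu,su,z) in {'open':((470,288),(266.9-.4,257.9-.4),.1),'closed':((498,364),(217.3-.4,271.6-.4),.086)}.items():
    print(n,at_z(T,np.array(tu)*o-.2,z).round(4),at_z(S,su,z).round(4))
for n,(u,z) in {'cup':((436,256),.041),'brown':((524,251),.086),'brown2':((421,374),.086),'van':((287,376),.07)}.items(): print(n,at_z(T,np.array(u)*o-.2,z).round(3))
# cream segmentation of both lids in top view
hsv=cv2.cvtColor(t,cv2.COLOR_RGB2HSV); m=cv2.inRange(hsv,(18,50,130),(38,150,255))
k,_,st,ce=cv2.connectedComponentsWithStats(m)
for i in range(1,k):
    if st[i,4]>150 and 280<ce[i][0]<340 and ce[i][1]>150: print(st[i],ce[i], at_z(T,ce[i],.1))
E
```

```text
3.5992129794393226 [ 0.5697 -0.1149  1.4328  3.9419  0.378 ]
[[1.6, -1.0], [0.2, 0.8], [-1.1, 0.3], [-1.4, -1.2], [-0.2, 0.3], [0.2, -0.1], [0.2, 0.1], [0.3, 0.0]]
[[ 0.61272428 -0.17013619  0.33695423]
 [ 0.52663438 -0.05973452  0.33695423]]
open [ 0.5898 -0.3189  0.1   ] [ 0.597  -0.3243  0.1   ]
closed [ 0.4349 -0.3716  0.086 ] [ 0.4343 -0.3745  0.086 ]
cup [ 0.671 -0.256  0.041]
brown [ 0.668 -0.437  0.086]
brown2 [ 0.419 -0.215  0.086]
van [0.421 0.058 0.07 ]
[291 172  21  21 341] [301.21994135 182.06451613] [ 0.59639362 -0.32114636  0.1       ]
[309 223  21  22 345] [318.82028986 233.45797101] [ 0.43212019 -0.37003927  0.1       ]
```

```bash
cat >> h.py <<'E'
PX,PY,PW=.5697,-.1149,1.4328
ux=np.array([np.cos(PW),np.sin(PW),0]); uy=np.array([-np.sin(PW),np.cos(PW),0])
TIN=np.array([.5965,-.3225,0])
def ori(psi,lean,flip=1):
    z=np.array([np.cos(psi)*np.sin(lean),np.sin(psi)*np.sin(lean),-np.cos(lean)])
    y=flip*np.array([-np.sin(psi),np.cos(psi),0]); return np.column_stack([np.cross(y,z),y,z])
def pr(x,y,z): return np.array([PX,PY,0])+x*ux+y*uy+[0,0,z]
E
python3 - <<'E'
from h import *
L=np.radians(47)
def f(q): return None if q is None else np.round(q,2).tolist()
for fl in (1,-1):
  for psi in (0,.4,.8,1.2,1.43,1.8):
    R=ori(psi,L,fl)
    print(fl,psi,'pick',f(robot.ik(TIN+[0,0,.046],R)),'pre',robot.ik(TIN+[0,0,.046]-.1*R[:,2],R) is not None,'place',f(robot.ik(pr(0,0,.071),R)),'out',robot.ik(pr(0,0,.073)-.15*np.array([np.cos(psi),np.sin(psi),0]),R) is not None)
print('crank')
for fl in (1,-1):
 for psi in (PW,PW-1,PW-2):
  for l in (0,.35):
   R=ori(psi,l,fl); print(fl,round(psi,2),l,[f(robot.ik(pr(.07*np.cos(a),.07*np.sin(a),.34),R)) for a in (0.5,3.14,5.8)])
E
```

```text
1 0 pick [1.5, 1.01, -1.08, 2.07, 2.28, 0.25, 0.31] pre True place [1.18, 0.79, -1.08, 2.37, 2.58, 0.57, -0.42] out False
1 0.4 pick [1.19, 0.79, -0.54, 1.89, -1.05, 0.45, -2.52] pre True place [1.09, 0.65, -0.75, 2.25, 4.2, 0.26, -1.7] out False
1 0.8 pick [0.69, 0.82, 0.15, 1.67, -1.14, 1.09, -2.33] pre True place [0.84, 0.63, -0.37, 2.06, -1.17, 0.64, -2.33] out True
1 1.2 pick [0.65, 0.95, 0.18, 1.41, -0.9, 1.37, -2.26] pre True place [0.49, 0.7, 0.07, 1.85, -1.01, 1.09, -2.24] out True
1 1.43 pick [0.64, 1.01, 0.17, 1.25, -0.77, 1.51, -2.21] pre True place [0.47, 0.76, 0.07, 1.72, -0.86, 1.22, -2.21] out True
1 1.8 pick [0.6, 1.12, 0.13, 1.02, -0.57, 1.72, -2.08] pre True place [0.43, 0.85, 0.05, 1.51, -0.64, 1.42, -2.13] out True
-1 0 pick [1.26, 0.79, -0.74, 2.07, 3.62, 0.19, 1.93] pre True place [1.18, 0.79, -1.08, 2.37, 2.58, 0.57, 2.72] out False
-1 0.4 pick [1.23, 0.81, -0.6, 1.89, -0.98, 0.42, 0.56] pre True place [1.09, 0.65, -0.75, 2.25, 4.2, 0.26, 1.44] out False
-1 0.8 pick [1.12, 0.87, -0.47, 1.65, -0.66, 0.82, 0.53] pre True place [1.04, 0.69, -0.61, 2.06, -0.98, 0.
[... 1472 characters left out ...]
8, 0.06], [0.82, 0.38, -0.51, 1.5, -0.16, 1.39, 0.23], [0.68, 0.4, -0.63, 1.49, -0.13, 1.31, -0.01]]
-1 0.43 0 [[0.44, 0.22, -0.48, 1.64, 0.1, 1.31, -1.19], [0.47, 0.28, -0.26, 1.55, 0.07, 1.32, -0.94], [0.38, 0.35, -0.44, 1.48, 0.15, 1.35, -1.21]]
-1 0.43 0.35 [[0.66, 0.04, -0.54, 1.87, -0.2, 0.95, -0.91], [0.72, 0.16, -0.35, 1.75, -0.23, 1.02, -0.66], [0.58, 0.18, -0.5, 1.73, -0.11, 0.95, -0.99]]
-1 -0.57 0 [[0.36, 0.21, -0.38, 1.65, 0.08, 1.3, -2.18], [0.4, 0.28, -0.17, 1.55, 0.05, 1.32, -1.91], [0.29, 0.33, -0.32, 1.48, 0.11, 1.34, -2.18]]
-1 -0.57 0.35 [[0.64, 0.05, -0.75, 1.87, 0.3, 0.98, -2.37], [0.54, 0.1, -0.37, 1.81, 0.21, 0.92, -2.05], [0.47, 0.19, -0.61, 1.73, 0.38, 1.01, -2.42]]
```

```bash
cat >> h.py <<'E'
L=np.radians(47)
def circ(c,r): 
    a=np.linspace(0,2*np.pi,60); return np.array(c)+r*np.column_stack([np.cos(a),np.sin(a),0*a])
def snap(name,fn,sc=1.5,extra=()):
    c=robot.camera_info(name); f=robot.grab_frame(name); np.save(fn+'.npy',f); np.savez(fn+'_c.npz',**c)
    im=cv2.resize(f[:,:,::-1],None,fx=sc,fy=sc)
    for C in extra: cv2.polylines(im,[np.round(proj(c,C)*sc).astype(int)],False,(0,255,0),1)
    cv2.imwrite(fn+'.png',im)
E
python3 - <<'E'
from h import *
R=ori(.8,L,-1)
robot.gripper_to(.085)
robot.move_ptp(TIN+[0,0,.046]-.17*R[:,2],R)
s=robot.get_state(); print(s['time'],s['ee_pos'],s['qpos'])
snap("wrist","pics/w1",1.5,[circ(TIN+[0,0,.1],.0335),circ(TIN,.031),circ(pr(0,0,.024),.046),circ(pr(0,0,.19),.029)])
E
```

```text
1.7417 [ 0.50939971 -0.4124058   0.16213215] [ 1.24631264  0.7105735  -0.38466087  1.58220768 -0.62738446  1.12539966
  0.50550067]
```

View pics/w1.png

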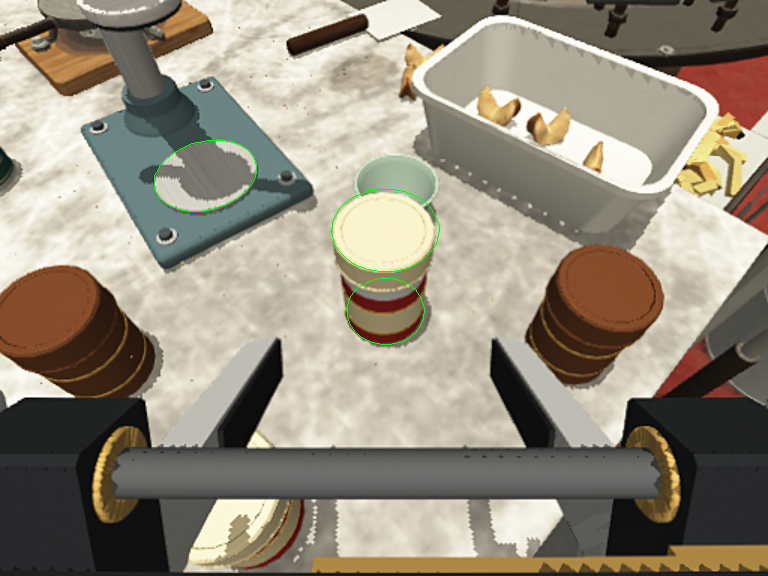

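The overlay lands on the tin's lid (384,230), its base (386,310) and the anvil (206,176) to within 1–2 px. The picture also confirms the silver strip on this tin. Picking it up now.

```bash
python3 - <<'E'
from h import *
R=ori(.8,L,-1); R2=ori(PW,L,-1)
robot.move_linear(TIN+[0,0,.046],.12)
robot.gripper_to(.03)
s=robot.get_state(); print(s['time'],s['ee_pos'],s['opening'],s['grasp_force'],s['force'])
robot.move_linear(TIN+[0,0,.046+.07],.12)
robot.move_linear(pr(-.16,0,.095),.15,R2)
s=robot.get_state(); print(s['time'],s['ee_pos'],s['opening'],s['grasp_force'],s['force'],s['qpos'])
E
```

```text
3.85 [ 0.59639618 -0.32247532  0.04608029] 0.061340734748103594 30.00020921230316 [-3.01334401  0.29713834  3.36024604]
5.3667 [ 0.54767649 -0.27374472  0.09462853] 0.061366975718147865 29.999705851078033 [ 0.83456981 -0.63711421 -2.84489858] [ 1.01155647  0.88084684 -0.44208988  1.46374822 -0.37437553  1.30722339
  0.68550722]
```

```bash
python3 - <<'E'
from h import *
robot.move_linear(pr(0,0,.082),.1)
hit=robot.move_linear(pr(0,0,.064),.03,threshold=6)
s=robot.get_state(); print(hit,s['time'],s['ee_pos'],s['force'])
robot.gripper_to(.085)
robot.move_linear(pr(-.2,0,.085),.15)
s=robot.get_state(); print(s['time'],s['ee_pos'],s['force'])
snap("wrist","pics/w2",1.5,[circ(pr(0,0,.124),.0335),circ(pr(0,0,.024),.031),circ(pr(0,0,.024),.046)])
E
```

```text
True 7.575 [ 0.56969583 -0.11505124  0.06957056] [ 1.03959671 -0.08839751  1.89204543]
9.6333 [ 0.54236528 -0.31211796  0.08511303] [0.65667586 0.75917358 0.4508313 ]
```

View pics/w2.png

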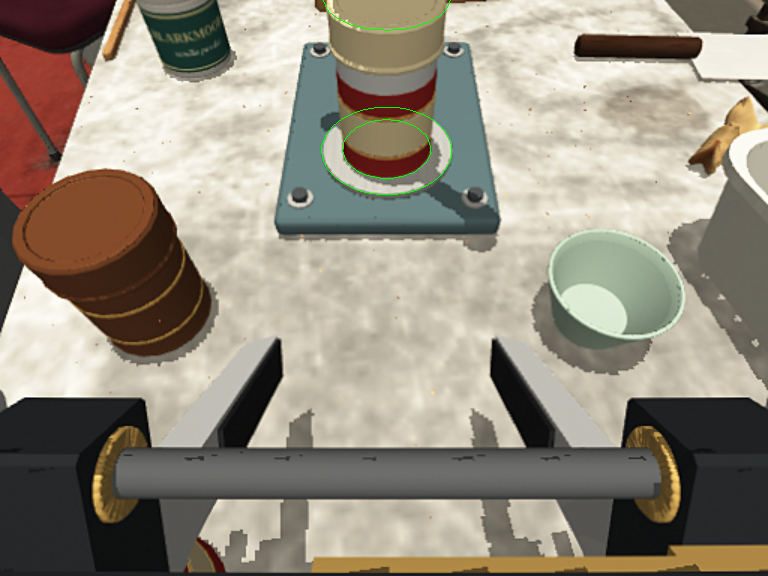

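The tin stands centred on the anvil: its base ring and the anvil ring at (387,150) both match the overlay. The cup and the other tins are untouched. Next is the first crank stroke.

```bash
cat >> h.py <<'E'
RC=ori(PW,.35,-1)
def gpos(al,th,dz=0): return pr(.07*np.cos(al),.07*np.sin(al),.339-.034*th/(2*np.pi)+.006+dz)
def stroke(al,th,ang,stop=None,step=np.radians(20)):
    """hold the grip at angle al; turn clockwise by ang; returns new (al,th)"""
    n=max(1,int(np.ceil(ang/step))); fs=[]
    for i in range(n):
        al-=ang/n; th+=ang/n
        robot.move_linear(gpos(al,th),.14)
        s=robot.get_state(); t=np.sin(al)*ux-np.cos(al)*uy  # clockwise tangent
        rr=np.cos(al)*ux+np.sin(al)*uy
        f=s['force']; fs.append((round(th,2),round(-float(f@t),1),round(float(f@rr),1),round(float(f[2]),1)))
        if stop and -f@t>stop: break
    print(fs); return al,th
def take(al,th):
    robot.move_linear(gpos(al,th,.065),.25); robot.move_linear(gpos(al,th),.15); robot.gripper_to(.01)
    s=robot.get_state(); print('grip',s['opening'],s['grasp_force'],s['force'].round(1),s['time'])
def drop(al,th):
    robot.gripper_to(.045); robot.move_linear(gpos(al,th,.065),.2)
E
python3 - <<'E'
from h import *
al,th=3.9419,.378
robot.move_linear(pr(-.25,0,.3),.25)
robot.gripper_to(.045)
robot.move_linear(gpos(al,th,.09),.25,RC)
robot.move_linear(gpos(al,th,.045),.2)
print(robot.get_state()['time'])
c=robot.camera_info("wrist")
snap("wrist","pics/w3",1.5,[circ(gpos(al,th,-.006+.023),.01),circ(gpos(al,th,-.006-.023),.01)])
E
```

```text
13.0
```

View pics/w3.png

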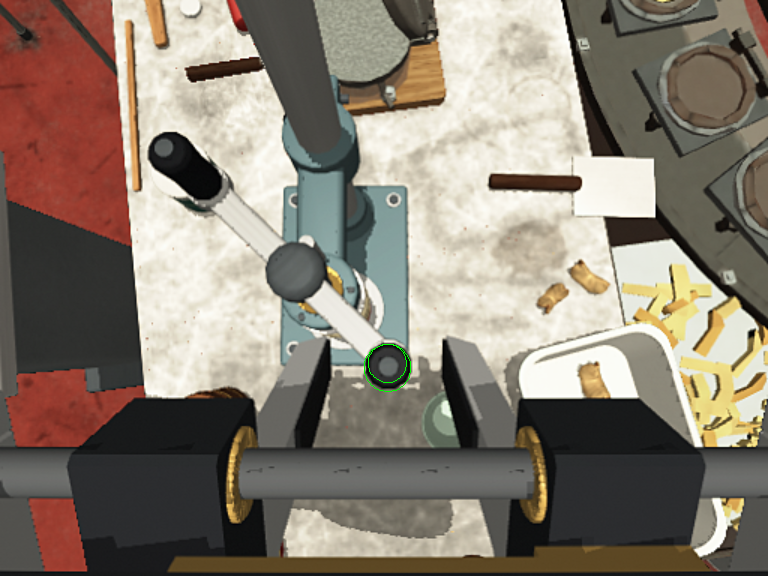

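The overlay sits on the near grip at (388,366), centred between the fingers. I'll take it and make the first stroke.

```bash
python3 - <<'E'
from h import *
al,th=3.9419,.378
robot.move_linear(gpos(al,th),.12); robot.gripper_to(.01)
s=robot.get_state(); print('grip',s['opening'],s['grasp_force'],s['force'].round(1),s['time'])
al,th=stroke(al,th,np.pi); print(al,th,robot.get_state()['time'])
E
```

```text
grip 0.01970347411807898 30.000634789466858 [ 1.  -0.9  2.9] 14.0917
[(0.73, -2.4, 0.8, 2.9), (1.08, -2.4, 1.8, 5.4), (1.43, -2.3, 1.5, 6.1), (1.77, -2.6, 3.5, 6.4), (2.12, -2.1, 3.1, 7.6), (2.47, -4.1, 5.2, 8.6), (2.82, -2.4, 5.0, 9.7), (3.17, -3.3, 4.6, 8.5), (3.52, -2.7, 6.0, 7.1)]
0.8003073464102064 3.5195926535897932 17.0167
```

```bash
python3 - <<'E'
from h import *
al,th=0.8003,3.5196
drop(al,th); al+=np.pi
take(al,th)
s=robot.get_state()
if s['opening']>.015:
    al,th=stroke(al,th,np.pi); drop(al,th); al+=np.pi; take(al,th)
print(al,th,robot.get_state()['time'])
E
```

```text
grip 0.019655075389759337 30.00061422586441 [-0.  -0.3  3. ] 19.9
[(3.87, -3.2, 1.0, 4.2), (4.22, -3.1, -0.3, 5.3), (4.57, -2.7, -0.2, 6.2), (4.92, -1.8, 1.0, 6.8), (5.26, -2.4, 2.1, 9.1), (5.61, -2.7, 4.3, 9.0), (5.96, -3.3, 6.0, 10.6), (6.31, -2.5, 5.9, 10.1), (6.66, -2.5, 6.8, 9.3)]
grip 0.01964500672374114 30.000638365745544 [-0.2 -0.9  3.3] 25.7083
3.9418926535897927 6.66119265358979 25.7083
```

```bash
python3 - <<'E'
from h import *
al,th=3.9418926,6.6611926
al,th=stroke(al,th,np.pi,stop=20); drop(al,th); al+=np.pi; take(al,th)
al,th=stroke(al,th,10.9-th,stop=20)
al,th=stroke(al,th,.9,stop=10,step=.06)
print(al,th,robot.get_state()['time'])
E
```

```text
[(7.01, -2.9, -0.8, 4.0), (7.36, -2.9, -0.9, 4.7), (7.71, -2.8, -1.2, 5.4), (8.06, -2.2, -1.0, 6.8), (8.41, -2.7, 1.0, 8.5), (8.76, -2.0, 4.5, 9.3), (9.1, -3.0, 5.5, 10.9), (9.45, -2.3, 5.2, 10.2), (9.8, -2.3, 6.2, 8.0)]
grip 0.01914283405121042 30.001103281974792 [-0.8 -1.4  2.7] 31.5167
[(10.08, -3.2, -0.2, 4.2), (10.35, -2.2, -0.7, 5.6), (10.63, -1.4, -0.5, 7.4), (10.9, -1.6, 0.3, 7.0)]
[(10.96, -0.8, 0.6, 7.5), (11.01, -1.2, 1.4, 7.9), (11.07, -0.2, -0.9, 8.1), (11.12, 2.0, -0.9, 7.5), (11.18, 5.6, -0.4, 6.9), (11.24, 8.0, -1.2, 6.3), (11.29, 10.8, -1.8, 6.2)]
2.450927853589789 11.293750000000001 34.4
```

```bash
python3 - <<'E'
from h import *
def ang():
    p=robot.get_state()['ee_pos']-pr(0,0,0); return np.arctan2(p@uy,p@ux)
al,th=2.4509278,11.29375
print('actual-cmd',ang()-al)
for k in range(4):
    al,th=stroke(al,th,.06,stop=22,step=.06); print('lag',round(ang()-al,3))
    f=robot.get_state()['force']
    if np.linalg.norm(f)>25: break
print(al,th,robot.get_state()['time'])
snap("side","pics/s2",1)
f=np.load("pics/s2.npy")[180:250,225:300,::-1]; cv2.imwrite("pics/s2c.png",cv2.resize(f,None,fx=8,fy=8,interpolation=cv2.INTER_CUBIC))
E
```

```text
actual-cmd 0.036125646356062635
[(11.35, 13.7, -0.8, 7.1)]
lag 0.044
[(11.41, 17.3, -2.6, 7.1)]
lag 0.052
[(11.47, 19.7, -2.8, 7.2)]
lag 0.059
[(11.53, 22.8, -2.5, 6.9)]
lag 0.068
2.2109278 11.533750000000001 35.4
```

View pics/s2c.png

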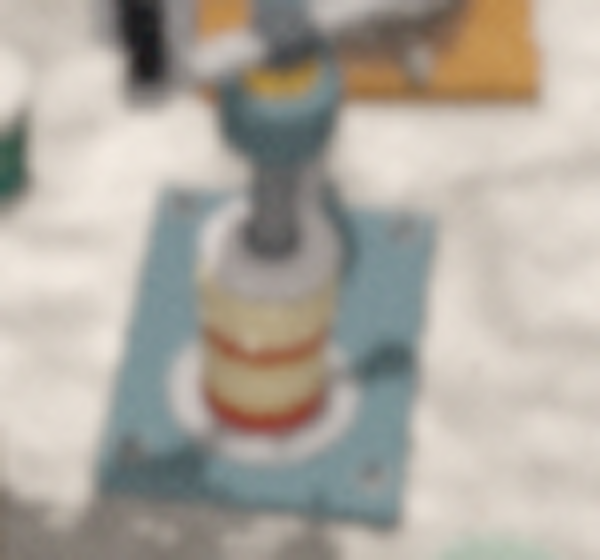

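The foot is on the lid and the silver strip is gone: the crop shows only lid, red line, cream and red at about (265,340). The crank is stiff (23 N at the grip), so the lid is home. I'll release, back off and check.

```bash
python3 - <<'E'
from h import *
al,th=2.2109278,11.53375
drop(al,th)
robot.move_linear(gpos(al,th,.13),.2); robot.move_linear(pr(-.22,0,.42),.25)
robot.pause(.5); s=robot.get_state(); print(s['time'],s['force'])
snap("side","pics/s3",1)
f=np.load("pics/s3.npy")[175:310,195:305,::-1]; cv2.imwrite("pics/s3c.png",cv2.resize(f,None,fx=4.4,fy=4.4,interpolation=cv2.INTER_CUBIC))
E
```

```text
38.4 [ 0.63127127 -0.12806574  0.08268771]
```

View pics/s3c.png

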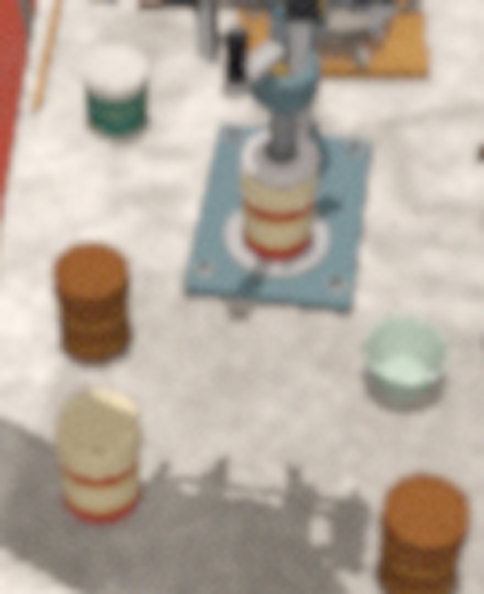

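The tin stands closed in the press at (280,205). The other tin (98,455), the cup (404,360) and the green-and-white tin (117,90) are all standing where they were, and the arm is clear.

```bash
python3 -c "
from rig import robot
print(robot.sign_off())"
```

```text
the job is handed in; nothing more can be done
None
```

The open tin is standing centred in the press with its lid pressed fully home, the other tins and the cup look undisturbed in the last picture, and the job was handed in at about 38 s of the 72 s allowed.

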